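# Glue-up of a delicate carton under a spring clamp

## Task

The lid of the white carton has just been glued and its contents are delicate. Set the carton upright in the cradle of the blue glue-up stand, let go of it, and then swing the stand's clamp lever over and down until its spring foot bears lightly on the lid (about 3 to 6 N) and stays so by itself; never let the foot press harder than 10 N. How far the foot's screw is turned out differs each time, so feel for the contact; leave the black pot and the marker where they are.

Things in the scene. Friction and masses are not known exactly. Their poses are not given: they have to be found in the camera images.
- carton: White closed carton, 60 (its x) x 110 (its y) x 46 mm high, about 0.09 kg. Origin: centre of its underside; z up. Pick it up from above across its 60 mm width. Which way round it lies in the cradle does not matter.
- glue_stand: Blue glue-up stand, fixed to the table: base 92 (its x) x 198 (its y, from -81 to +117) mm. Origin on the table top under the middle of the cradle; z up. A steel hinge post, 40 (x) x 26 (y) mm and 102 mm high, stands at y = +85 mm.
- cradle (a point): Middle of the cradle floor, 8 mm above the stand's origin, same axes. Aluminium corner angles, 7 mm higher than the floor, leave a space of 70 mm (x) by 124 mm (y): the carton's long side goes along the stand's y with 5 to 7 mm play on each side. Seated, the carton's origin lies at this point and its lid 54 mm above the table.
- clamp_lever: Steel lever, bar 12 x 10 mm, hinged to the post. Origin on the hinge axis, at (0, 85, 90 mm) of the stand; the lever runs along its own -y. At angle 0 its axes are parallel to the stand's (level over the cradle); opening turns it up about the stand's -x. Starts open at 2.0 to 2.15 rad; range -0.35 to 2.25. Stiff: stays where left, even with 5 N under the foot; 2 to 3 N at the grip moves it.
- lever_grip (a point): Press here: point on the upper (outer) face of the red grip at the lever's end, 145 mm from the hinge and 8 mm above the lever's centre line (lever's own (0, -145, 8 mm)). The grip is 18 mm wide (x), 16 mm thick (z) and reaches from 103 to 165 mm from the hinge.
- foot_screw (a point): Point on the lever's centre line 85 mm from the hinge (lever's own (0, -85, 0)) where the foot's screw passes. The foot, a 26 mm rubber disc, points along the lever's -z; its underside is 26 to 52 mm from here, reset each time, not measured. Its spring takes 1.8 N per mm, 14 mm at most; 1 N on the foot adds 0.6 N at the grip. It meets the seated carton's lid at a lever angle of -0.12 to +0.18 rad.
- pot: Black plastic pot, 76 mm across, 58 mm high. Origin: centre of its underside. Leave it alone.
- marker: Marker pen with a white barrel and a black cap, 17 x 135 x 16 mm, lying along its y. Origin: centre of its underside. Leave it alone.

How it is judged (in metres and radians):
On the way:
1. the carton stands in the cradle, let go, with the clamp foot still off it (x of carton in the frame of glue_stand between -0.008 and 0.008 m and y of carton in the frame of glue_stand between -0.01 and 0.01 m and z of carton in the frame of glue_stand between 0.005 and 0.011 m and angle between the y axis of carton and the y axis of glue_stand, either way round below 0.12 rad and angle between carton's own z axis and vertical below 0.06 rad and contact force between each of the fingers, clamp_lever and carton below 0.1 N), for 0.2 s.
At the end, for the whole second after the job is handed in: The carton stands upright in the cradle (within 8 mm across and 10 mm lengthwise of its middle, within 3 mm of its floor height, turned less than 0.12 rad, at rest), the clamp foot presses on it with 1.5 to 10 N by itself, and pot and marker are within 30 mm of where they were (x of carton in the frame of glue_stand between -0.008 and 0.008 m and y of carton in the frame of glue_stand between -0.01 and 0.01 m and z of carton in the frame of glue_stand between 0.005 and 0.011 m and angle between the y axis of carton and the y axis of glue_stand, either way round below 0.12 rad and angle between carton's own z axis and vertical below 0.06 rad and contact force between clamp_lever and carton between 1.5 and 10 N and linear speed of carton below 0.01 m/s and distance of each of pot, marker from where it was at the start of the episode below 0.03 m); the robot touches nothing.
It fails at once if the clamp presses on the carton with more than 10 N (contact force between clamp_lever and carton above 10 N).
It fails at once if the pot is shifted by more than 30 mm (distance of pot from where it was at the start of the episode above 0.03 m).
It fails at once if the marker is shifted by more than 30 mm (distance of marker from where it was at the start of the episode above 0.03 m).
It also fails if it takes over 67 s, if anything falls off the work surface, if the arm or the gripper's body presses on something with over 40 N, if the wrist force passes 120 N, or if a joint passes its speed limit or range.

## Robot

A 6-joint arm with a two-finger parallel gripper is mounted at the origin on the work surface; the furniture and walls round the work are solid. World frame = base frame: x ahead of the robot, y to its left, z up, the work surface at z = 0. Lengths are in m, angles in degrees, forces in N, time in s.
With the tool pointing down it reaches from about 0.275 to 0.725 m from the base axis. Payload 15.9 kg.
Tool frame: the origin (TCP) lies at the centre of the arm's flange, where the gripper is bolted on; the fingertips stand 173 mm ahead of it and the grasp point (between the pads) lies 155 mm ahead of it; z points along the fingers, y is the line along which they close (so a half turn about z gives the same grasp; the last joint's range is limited). The gripper opens to 85 mm and grips with 20 to 120 N. Pads are 22 mm wide; open, the fingers measure 114 mm over their backs; the gripper's body (76 mm by 85 mm) begins 54 mm behind the grasp point. The pads swing forward as they close: fully open they stand 13 mm farther back than shut.
Start: joints at [71.792, 12.198, -1.971, 75.831, 0, 90], TCP at [0.156, 0.475, 0.405] pointing down, gripper open.
Joint ranges: [-170.91, 170.91], [-42.67, 98.43], [-65.05, 77.54], [-120.47, 116.71], [-90, 82.35], [-180, 180]. Speed limits (degrees/s): [108.29, 108.29, 136.94, 147.25, 180, 180].

## Interface

Orientations are given as a 3x3 rotation matrix whose columns are the frame's x, y, z axes.
In Python, from workcell import get_obs, viewer, workorder gives the robot as it stands.
- The arm moves only by the tool jog_arm, never from a script. Its argument "deltas" is a list that holds one entry, the list of rows, each a list of 5 numbers: the shift along the tool's x, y, z scaled (see below), then the turn about the tool's z scaled (see below), then the closure, from 0 (fully open) to 1 (shut). In form: [[[tx, ty, tz, spin, grip], ...]]. A call has 1 to 20 rows; each row is the pose to reach, as a shift and turn from the pose commanded when the call began, along the tool's axes at that moment, turning the shorter way round; what a row does not reach only later rows make up. The controller multiplies each number of a shift by 0.75 m and each number of a turn by 180 degrees. A row lasts 1/12 s, in which the tool goes at most 41.7 mm and 7.16 degrees, less where a joint would pass 70% of its speed; a pose out of reach is approached as far as the arm can. A call with a number of a shift or a turn outside -1 to 1 is refused whole. A call with a gripper value outside its range is refused whole. The fingers move at their own pace and stop on an object; the grip force is fixed at half the most. Time passes only in rows, so rows that repeat a pose let the fingers close. It gives the time, the measured TCP pose, the force, the opening and the grip force at its end, in the units of the state.
- get_obs(): the state, without advancing time (a new reading comes with each control period).
- viewer.capture(name): name is "side" or "top" or "wrist"; returns a dict with "frame" (400x640x3 uint8, red, green, blue), "fx", "fy", "cx", "cy" (pixels), "rvec" (rotation vector, rad) and "tvec" (3), from world to camera coordinates, as OpenCV has them; the wrist camera has in their place "hand_eye" (4x4, takes a point from camera to tool coordinates, whose origin is the TCP and whose axes are the flange's). Camera axes: x right, y down, z forward; pixel columns grow to the right and rows downward; lengths in m; the calibration is good to about 2 mm. A picture is of the moment at which its call begins: read the wrist's pose just before it. There is no depth.
- workorder.sign_off(): hands the job in; it is judged then, once.
The state is a dict: "clock": time; "joint_positions": joint angles; "qd": joint speeds; "tau": joint torques, N m; "tool_pos": TCP position; "orientation": TCP orientation; "ft_force": force on the tool from outside, world axes, zero at the start; "wrist_torque": the same for the moment, N m; "grip_width": finger opening in m; "finger_force": force on a finger pad.
Only numpy, scipy, OpenCV 4.12 (cv2) and the standard library are available. Lean on these libraries where they do the work, as an engineer would, in place of code of your own. Each camera call takes 0.05 s, during which the arm holds its last target. There are 200 camera calls.

## Working session

There is one attempt and no reset: what is moved stays moved. The work goes in short steps, Python scripts to look and compute and a tool call to move; the robot and the scene stay as the last step left them, time stands still between calls to the robot, and variables do not carry over. Pictures are saved under pics/ and viewed, at most 10 in all, crops included, and the job is handed in when it is done.

Besides the shell and the picture viewer there is one more tool, called after "Request:" as name([rows], argument=value, ...), one row to a line, values as JSON. jog_arm: Moves the arm, as the interface text tells. Shifts and turns lie within -1 to 1; 1 stands for 0.75 m of shift or 180 degrees of turn. Its arguments: {"type":"object","properties":{"deltas":{"type":"array"}},"required":["deltas"]}

```bash
ls; mkdir -p pics; cat > h.py <<'E'
import numpy as np, cv2, json, pickle
from workcell import get_obs, viewer, workorder
def cap(name):
    o=get_obs(); c=viewer.capture(name)
    K=np.array([[c['fx'],0,c['cx']],[0,c['fy'],c['cy']],[0,0,1]])
    if 'hand_eye' in c:
        T=np.eye(4);T[:3,:3]=np.array(o['orientation']);T[:3,3]=o['tool_pos'];M=T@np.array(c['hand_eye'])
    else:
        R=cv2.Rodrigues(np.array(c['rvec'],float))[0];M=np.eye(4);M[:3,:3]=R.T;M[:3,3]=-R.T@np.array(c['tvec'],float).ravel()
    return np.array(c['frame']),K,M
def ray(K,M,uv):
    d=np.linalg.inv(K)@np.array([uv[0],uv[1],1.]);return M[:3,3],M[:3,:3]@d/np.linalg.norm(d)
def onplane(K,M,uv,z):
    o,d=ray(K,M,uv);return o+d*(z-o[2])/d[2]
def proj(K,M,p):
    q=M[:3,:3].T@(np.array(p)-M[:3,3]);q=K@q;return q[:2]/q[2]
def tri(rs):
    A=np.zeros((3,3));b=np.zeros(3)
    for o,d in rs:
        P=np.eye(3)-np.outer(d,d);A+=P;b+=P@o
    p=np.linalg.solve(A,b);return p,[np.linalg.norm((np.eye(3)-np.outer(d,d))@(p-o)) for o,d in rs]
def save(n,f): cv2.imwrite(f'pics/{n}.png',cv2.cvtColor(f,cv2.COLOR_RGB2BGR))
E
python3 - <<'E'
from h import *
o=get_obs();print({k:np.round(v,3).tolist() for k,v in o.items()})
for n in('side','top','wrist'):
    f,K,M=cap(n);pickle.dump((f,K,M),open(f'{n}0.pkl','wb'));save(n+'0',f);print(n,K[0,0],M.round(3).tolist())
E
```

```text
pics
{'clock': 0.0, 'joint_positions': [71.79, 12.225, -2.008, 75.83, -0.0, 89.999], 'qd': [-0.002, 0.035, -0.139, -0.042, -0.001, 0.033], 'tau': [-0.004, -68.617, 48.712, 0.018, -0.0, -0.0], 'tool_pos': [0.156, 0.475, 0.404], 'orientation': [[-0.95, 0.312, -0.0], [0.312, 0.95, -0.001], [-0.0, -0.001, -1.0]], 'ft_force': [-0.18, -0.017, -1.357], 'wrist_torque': [-0.002, -0.013, -0.001], 'finger_force': 0.0, 'grip_width': 0.085}
side 384.8740419052634 [[-1.0, -0.007, -0.02, 0.461], [0.012, 0.576, -0.818, 0.7], [0.017, -0.818, -0.576, 0.573], [0.0, 0.0, 0.0, 1.0]]
top 434.0411756370687 [[0.007, -0.987, 0.162, 0.328], [-1.0, -0.008, -0.005, 0.011], [0.006, -0.162, -0.987, 0.985], [0.0, 0.0, 0.0, 1.0]]
wrist 298.97703077168984 [[0.312, 0.909, 0.277, 0.086], [0.95, -0.298, -0.093, 0.497], [-0.002, 0.292, -0.956, 0.374], [0.0, 0.0, 0.0, 1.0]]
```

View pics/top0.png

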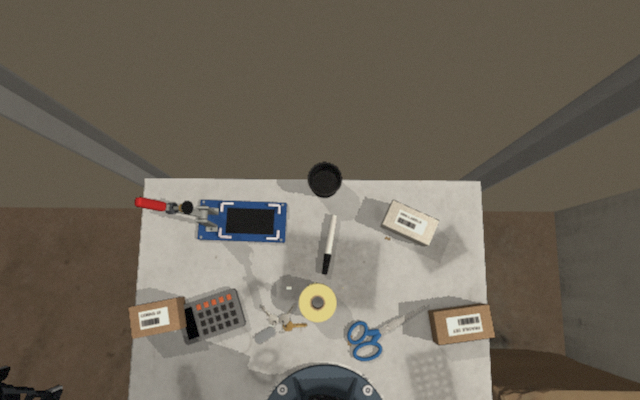

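View pics/side0.png

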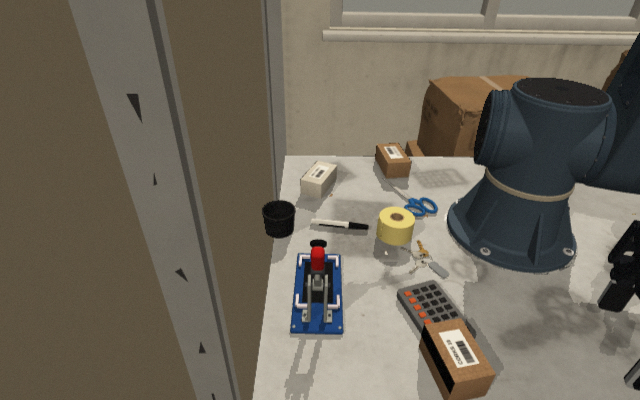

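The top view shows the carton at about (410,222), the stand at about (242,221) with its lever leaning out to the left (red grip at about (150,204)), the pot at (325,180) and the marker at (329,245). The side view shows the same layout: carton (319,178), stand (318,292). I'll enlarge these areas and run masks on them.

```bash
python3 - <<'E'
from h import *
def crop(n,x,y,w,h,s):
    f=pickle.load(open(n+'0.pkl','rb'))[0][y:y+h,x:x+w];return cv2.resize(f,(w*s,h*s),interpolation=cv2.INTER_CUBIC)
a=crop('top',370,185,80,70,5);b=crop('top',190,190,100,60,4)
c=crop('side',290,150,60,60,5);d=crop('side',280,230,70,110,3)
im=np.zeros((600,800,3),np.uint8)
im[:350,:400]=a;im[:240,400:]=b;im[300:600,400:700]=c[:300,:300]; im[355:595,0:400]=0
d=crop('side',285,240,65,60,4);im[355:595,0:260]=d
save('mont',im)
for n in('top','side'):
    f,K,M=pickle.load(open(n+'0.pkl','rb'));hsv=cv2.cvtColor(f,cv2.COLOR_RGB2HSV)
    m=cv2.inRange(hsv,(105,130,50),(125,255,255));k,l,st,ce=cv2.connectedComponentsWithStats(m)
    for i in range(1,k):
        if st[i,4]>150: print(n,'blue',st[i],ce[i])
E
```

```text
top blue [ 198  201   88   41 1271] [245.2675059  223.33123525]
side blue [ 291  254   52   80 1671] [316.93237582 304.93417115]
```

View pics/mont.png

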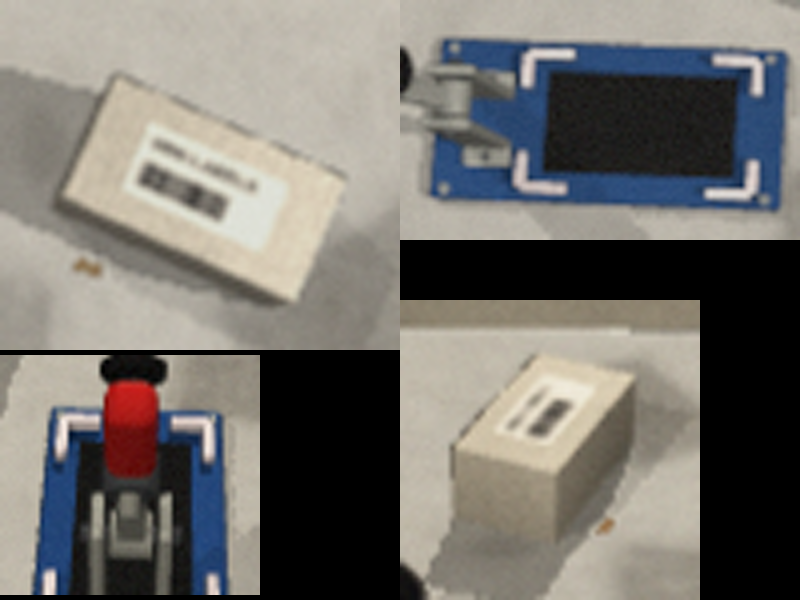

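Carton lid corners in the top crop are TL(117,75), TR(347,180), BR(297,302) and BL(60,203); in the side crop the same corners are at (55,147), (135,53), (237,77) and (157,175). Base and bracket corners are visible in both views. Next I'll triangulate.

```bash
python3 - <<'E'
from h import *
T=pickle.load(open('top0.pkl','rb'));S=pickle.load(open('side0.pkl','rb'))
t=lambda p:(370+(p[0]-2)/5,185+(p[1]-2)/5); s=lambda p:(290+(p[0]-2)/5,150+(p[1]-2)/5)
P=[]
for a,b in zip([(117,75),(347,180),(297,302),(60,203)],[(55,147),(135,53),(237,77),(157,175)]):
    p,e=tri([ray(T[1],T[2],t(a)),ray(S[1],S[2],s(b))]);P.append(p);print('lid',p.round(4),np.round(e,4),onplane(T[1],T[2],t(a),.046).round(4))
P=np.array(P);print(P.mean(0),[np.linalg.norm(P[i]-P[i-1]).round(4) for i in range(4)])
Q=np.array([onplane(T[1],T[2],t(a),.046) for a in [(117,75),(347,180),(297,302),(60,203)]]);print('top@46',Q.mean(0),[np.linalg.norm(Q[i]-Q[i-1]).round(4) for i in range(4)])
d=(Q[0]+Q[3]-Q[1]-Q[2]);print('carton yaw of long',np.degrees(np.arctan2(d[1],d[0])))
# stand
u=lambda p:(190+(p[0]-400-1.5)/4,190+(p[1]-1.5)/4); v=lambda p:(285+(p[0]-1.5)/4,240+(p[1]-355-1.5)/4)
for a,b in (((787,52),(52,410)),((780,210),(222,412)),((764,58),(57,413)),((757,197),(215,418))):
    p,e=tri([ray(T[1],T[2],u(a)),ray(S[1],S[2],v(b))]);print('stand',p.round(4),np.round(e,4))
for z,L in ((.008,[(440,40),(787,52),(780,210),(433,197)]),(.015,[(523,48),(764,58),(757,197),(515,190)])):
    Q=np.array([onplane(T[1],T[2],u(a),z) for a in L]);d=Q[0]+Q[3]-Q[1]-Q[2]
    print(z,Q.round(4).tolist(),Q.mean(0),[np.linalg.norm(Q[i]-Q[i-1]).round(4) for i in range(4)],np.degrees(np.arctan2(d[1],d[0])))
E
```

```text
lid [ 0.4932 -0.1474  0.046 ] [0. 0.] [ 0.4932 -0.1474  0.046 ]
lid [ 0.4495 -0.2474  0.0458] [0.002 0.002] [ 0.4475 -0.2471  0.046 ]
lid [ 0.3947 -0.2239  0.0447] [0.0005 0.0005] [ 0.3941 -0.2235  0.046 ]
lid [ 0.4386 -0.1219  0.0453] [0.0022 0.0022] [ 0.4364 -0.1215  0.046 ]
[ 0.44399017 -0.18513886  0.04542276] [np.float64(0.0603), np.float64(0.1091), np.float64(0.0596), np.float64(0.1111)]
top@46 [ 0.44277567 -0.18485959  0.046     ] [np.float64(0.0624), np.float64(0.1096), np.float64(0.0583), np.float64(0.1104)]
carton yaw of long 66.43154516905868
stand [0.4921 0.09   0.006 ] [0.0009 0.0009]
stand [0.4014 0.0919 0.007 ] [0.0006 0.0006]
stand [0.4879 0.1021 0.015 ] [0.0018 0.0018]
stand [0.407  0.1045 0.0146] [0.0004 0.0004]
0.008 [[0.4961, 0.2878, 0.008], [0.4908, 0.0899, 0.008], [0.4008, 0.0919, 0.008], [0.4066, 0.287, 0.008]] [0.44856039 0.18916795 0.008     ] [np.float64(0.0896), np.float64(0.198), np.float64(0.0901), np.float64(0.1952)] 88.37997461306077
0.015 [[0.4907, 0.2387, 0.015], [0.4861, 0.1023, 0.015], [0.4074, 0.1044, 0.015], [0.4103, 0.2395, 0.015]] [0.44861484 0.17121522 0.015     ] [np.float64(0.0805), np.float64(0.1365), np.float64(0.0787), np.float64(0.1352)] 88.42160017669336
```

The two views agree with the given sizes and heights:
- **Carton:** centre at (0.443,-0.185), lid at 45 to 46 mm, long axis at 66.4°.
- **Cradle:** centre at (0.4486,0.171), y axis at 88.4°.

I'll grasp with the tool's y at 156.4°, which keeps the wrist camera away from the open clamp when placing. First I go above the carton.

Request:
jog_arm([
  [[-0.639,-0.716,0.073,-0.47,0],[-0.639,-0.716,0.073,-0.47,0],[-0.639,-0.716,0.073,-0.47,0],[-0.639,-0.716,0.073,-0.47,0],[-0.639,-0.716,0.073,-0.47,0],[-0.639,-0.716,0.073,-0.47,0],[-0.639,-0.716,0.073,-0.47,0],[-0.639,-0.716,0.073,-0.47,0],[-0.639,-0.716,0.073,-0.47,0],[-0.639,-0.716,0.073,-0.47,0],[-0.639,-0.716,0.073,-0.47,0],[-0.639,-0.716,0.073,-0.47,0],[-0.639,-0.716,0.073,-0.47,0],[-0.639,-0.716,0.073,-0.47,0],[-0.639,-0.716,0.073,-0.47,0],[-0.639,-0.716,0.073,-0.47,0],[-0.639,-0.716,0.073,-0.47,0],[-0.639,-0.716,0.073,-0.47,0],[-0.639,-0.716,0.073,-0.47,0],[-0.639,-0.716,0.073,-0.47,0]],
])

```text
clock: 1.82
tool_pos: [0.444, -0.1876, 0.3495]
orientation: [[-0.401, -0.916, -0.0], [-0.916, 0.401, -0.0], [0.0, 0.0, -1.0]]
ft_force: [0.7, 1.4, 0.5]
grip_width: 0.0857
finger_force: 0.0
```

```bash
python3 - <<'E'
from h import *
o=get_obs();print(o['tool_pos'],o['joint_positions'])
f,K,M=cap('wrist');pickle.dump((f,K,M),open('w1.pkl','wb'))
f=f.copy()
P=np.array([[.4932,-.1474,.046],[.4475,-.2471,.046],[.3941,-.2235,.046],[.4364,-.1215,.046]])
for p in P:
    u=proj(K,M,p);print(u.round(1));cv2.circle(f,tuple(int(round(x)) for x in u),2,(255,0,0),-1)
save('w1',f)
E
```

```text
[ 0.44395054 -0.18758083  0.34947722] [-2.29037752e+01  1.10883201e+01 -1.13970933e+01  6.75212914e+01
 -5.30945922e-03 -8.92402412e+01]
[289.7 245.3]
[288.4 133.5]
[353.6 133.7]
[352.  246.1]
```

View pics/w1.png

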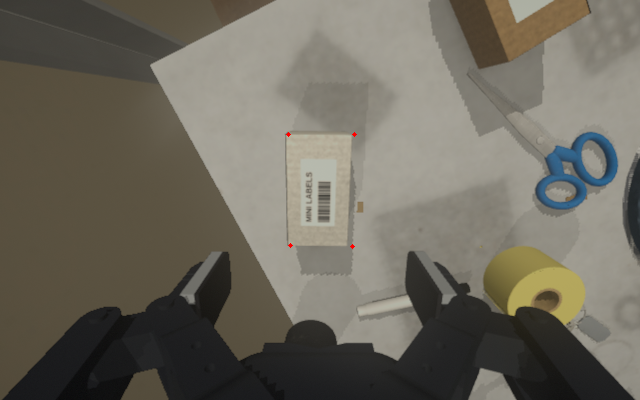

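The wrist view shows the carton's lid at (288..353, 132..246). It lies square with the tool and the predicted corners match within about 1 px. The marker (390,305) is well clear. Next I descend and grip.

Request:
jog_arm([
  [[-0.003,0.002,0.05,0,0],[-0.003,0.002,0.1,0,0],[-0.003,0.002,0.14,0,0],[-0.003,0.002,0.18,0,0],[-0.003,0.002,0.21,0,0],[-0.003,0.002,0.2285,0,0],[-0.003,0.002,0.2285,0,0],[-0.003,0.002,0.2285,0,0.3],[-0.003,0.002,0.2285,0,1],[-0.003,0.002,0.2285,0,1],[-0.003,0.002,0.2285,0,1],[-0.003,0.002,0.2285,0,1],[-0.003,0.002,0.2285,0,1],[-0.003,0.002,0.2285,0,1],[-0.003,0.002,0.2285,0,1]],
])

```text
clock: 3.12
tool_pos: [0.4438, -0.1824, 0.18]
orientation: [[-0.4, -0.916, 0.002], [-0.916, 0.4, -0.001], [-0.0, -0.002, -1.0]]
ft_force: [-1.0, 0.9, 9.4]
grip_width: 0.0593
finger_force: 65.3
```

Request:
jog_arm([
  [[0,0,-0.03,0,1],[0,0,-0.07,0,1],[0,0,-0.12,0,1],[0,0,-0.16,0,1],[0,0,-0.18,0,1],[0,0,-0.18,0,1],[0,0,-0.18,0,1],[0,0,-0.18,0,1]],
])

```text
clock: 3.78
tool_pos: [0.4429, -0.1821, 0.313]
orientation: [[-0.4, -0.916, -0.0], [-0.916, 0.4, 0.0], [0.0, 0.001, -1.0]]
ft_force: [0.6, -0.8, -1.3]
grip_width: 0.0597
finger_force: 65.1
```

```bash
python3 - <<'E'
from h import *
o=get_obs();print({k:np.round(o[k],4).tolist() for k in('clock','tool_pos','orientation','ft_force','grip_width')})
f,K,M=cap('wrist');g=cap('side')
im=np.zeros((400,800,3),np.uint8);im[:,:480]=f[:,80:560];im[:,480:]=g[0][50:250,250:410].repeat(2,0).repeat(2,1);save('lift',im)
# tool-frame lid corners predicted
o2=np.array(o['orientation']);
for s in((-.03,-.055),(.03,-.055),(.03,.055),(-.03,.055)):
    p=np.array(o['tool_pos'])+o2@np.array([s[1]+.0026,s[0],.178-.046]);print(s,proj(K,M,p).round(1))
E
```

```text
{'clock': 3.7833, 'tool_pos': [0.4429, -0.1821, 0.313], 'orientation': [[-0.4004, -0.9163, -0.0005], [-0.9163, 0.4004, 0.0002], [0.0, 0.0005, -1.0]], 'ft_force': [0.6301, -0.7546, -1.3054], 'grip_width': 0.0597}
(-0.03, -0.055) [252.2 404.1]
(0.03, -0.055) [385.9 404.3]
(0.03, 0.055) [407.3 160.4]
(-0.03, 0.055) [231.7 160.3]
```

View pics/lift.png

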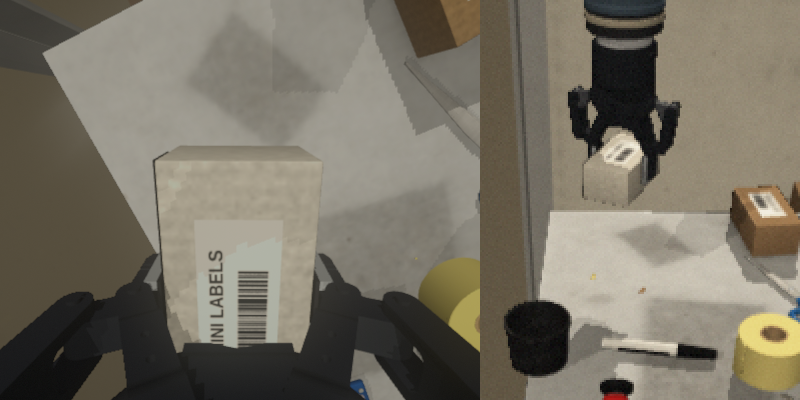

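The carton hangs between the pads and looks level in the side view. Its lid's far edge lies at wrist row 160, columns 235 to 402, slightly narrower than predicted. I'll check the pitch and drop numerically.

```bash
python3 - <<'E'
from h import *
from scipy.optimize import least_squares
o=get_obs();R=np.array(o['orientation']);t=np.array(o['tool_pos'])
f,K,M=cap('wrist');pickle.dump((f,K,M),open('w2.pkl','wb'))
g=cv2.cvtColor(f,cv2.COLOR_RGB2GRAY).astype(float)
print('col320',g[135:170,318:323].mean(1).round().astype(int).tolist())
for r in(140,144,147,150,155,158,161,165,180,200,225):print(r,'L',g[r,225:265].round().astype(int).tolist(),'R',g[r,375:412].round().astype(int).tolist())
E
```

```text
col320 [151, 151, 152, 152, 153, 153, 153, 153, 153, 153, 142, 120, 121, 122, 126, 127, 129, 131, 132, 135, 138, 139, 139, 139, 141, 149, 161, 167, 165, 164, 164, 164, 163, 161, 160]
140 L [155, 155, 154, 155, 154, 154, 154, 154, 154, 154, 154, 154, 155, 154, 154, 153, 153, 154, 154, 155, 155, 155, 155, 155, 155, 155, 155, 156, 155, 155, 155, 155, 155, 155, 155, 155, 155, 155, 155, 155] R [151, 151, 151, 151, 150, 150, 151, 151, 152, 153, 154, 154, 155, 155, 155, 155, 154, 154, 154, 154, 154, 154, 154, 155, 156, 156, 156, 156, 157, 156, 157, 157, 158, 157, 158, 157, 158]
144 L [155, 155, 155, 154, 154, 155, 155, 155, 155, 154, 154, 154, 153, 153, 153, 153, 153, 154, 155, 155, 156, 156, 156, 155, 155, 155, 155, 155, 156, 156, 155, 155, 154, 155, 155, 154, 153, 153, 153, 153] R [152, 152, 152, 152, 152, 152, 153, 154, 154, 154, 154, 154, 154, 154, 153, 152, 153, 153, 153, 153, 153, 154, 154, 154, 155, 155, 156, 156, 156, 156, 156, 156, 157, 157, 158, 158, 158]
147 L [156, 155, 155, 155, 155, 156, 155, 155, 155, 154, 154, 153, 153, 152, 152, 152, 153, 153, 154, 155, 155, 156, 156, 156, 
[... 2711 characters left out ...]
169, 169, 169, 168, 168, 167, 166, 167, 167, 162, 157, 158, 158, 158, 159, 160, 161, 161, 161, 159, 159, 159, 159, 160] R [149, 151, 153, 154, 156, 158, 161, 162, 162, 161, 161, 160, 159, 159, 158, 157, 157, 155, 154, 154, 154, 155, 154, 154, 146, 149, 154, 153, 153, 152, 151, 151, 151, 150, 150, 149, 149]
225 L [152, 152, 153, 153, 153, 153, 153, 153, 153, 153, 152, 151, 123, 74, 95, 139, 153, 153, 152, 151, 150, 149, 148, 147, 148, 149, 150, 152, 153, 155, 156, 157, 156, 156, 156, 156, 154, 153, 152, 152] R [155, 155, 156, 157, 158, 158, 158, 157, 156, 154, 153, 154, 154, 153, 154, 155, 156, 155, 154, 153, 151, 149, 134, 128, 132, 132, 133, 133, 132, 132, 131, 130, 130, 130, 129, 129, 129]
```

```bash
python3 - <<'E'
from h import *
from scipy.optimize import least_squares
o=get_obs();R=np.array(o['orientation']);t=np.array(o['tool_pos']);f,K,M=pickle.load(open('w2.pkl','rb'))
obs=np.array([[233.5,160],[402.5,160],[256,145.5],[380,145.5]])
def model(q):
    dx,dy,zb,p,yaw=q; rot=cv2.Rodrigues(np.array([0,p,0.]))[0]@cv2.Rodrigues(np.array([0,0,yaw]))[0]
    P=lambda x,y,z: t+R@(np.array([dx,dy,zb-.03])+rot@np.array([x,y,z+.03]))
    a=[proj(K,M,P(.055,s*.03,z)) for z in(-.046,0) for s in(-1,1)]
    for s,c0,r in((-1,238,225),(1,397.5,225)):
        u=proj(K,M,P(.055,s*.03,-.046));v=proj(K,M,P(-.0,s*.03,-.046));a.append([u[0]+(v[0]-u[0])*(r-u[1])/(v[1]-u[1])-c0,0])
    return np.array(a)
def res(q):
    a=model(q);a[:4]-=obs;return a.ravel()
s=least_squares(res,[.0026,0,.178,0,0]);print(s.x*[1e3,1e3,1e3,57.3,57.3],s.fun.round(1))
E
```

```text
[ 2.07172497e+00 -5.36221188e-01  1.80790916e+02 -3.15499918e-01
  1.35048082e-02] [-0.9  0.   0.6  0.1  1.9 -0.2 -1.9 -0.1 -0.1  0.   0.3  0. ]
```

The carton hangs level (pitch 0.3°), its centre 2 mm along tool +x and its underside about 0.180 m below the TCP. I'll carry it over the cradle.

Request:
jog_arm([
  [[-0.04,0.017,0,-0.011,1],[-0.08,0.033,0,-0.022,1],[-0.12,0.05,0,-0.034,1],[-0.16,0.067,0,-0.045,1],[-0.2,0.084,0,-0.056,1],[-0.24,0.1,0,-0.067,1],[-0.28,0.117,0,-0.078,1],[-0.32,0.134,0,-0.09,1],[-0.36,0.15,0,-0.1,1],[-0.4,0.167,0,-0.112,1],[-0.425,0.178,0,-0.119,1],[-0.4375,0.1828,0,-0.1222,1],[-0.4375,0.1828,0,-0.1222,1],[-0.4375,0.1828,0,-0.1222,1],[-0.4375,0.1828,0,-0.1222,1],[-0.4375,0.1828,0,-0.1222,1],[-0.4375,0.1828,0,-0.1222,1]],
])

```text
clock: 5.35
tool_pos: [0.4491, 0.1724, 0.3136]
orientation: [[-0.03, -1.0, 0.0], [-1.0, 0.03, -0.0], [0.0, -0.0, -1.0]]
ft_force: [0.5, -0.4, -2.1]
grip_width: 0.0595
finger_force: 65.2
```

```bash
python3 - <<'E'
from h import *
o=get_obs();R=np.array(o['orientation']);print(np.round(o['tool_pos'],4),R.round(4).tolist(),np.degrees(np.arctan2(R[1,1],R[0,1])),o['grip_width'])
f,K,M=cap('wrist');g=cap('top');s=cap('side')
im=np.zeros((400,800,3),np.uint8);im[:,:480]=f[:,80:560];im[:200,480:]=g[0][170:270,180:340].repeat(2,0).repeat(2,1);im[200:,480:]=s[0][160:360,160:480];save('over',im)
E
```

```text
[0.4491 0.1724 0.3136] [[-0.0298, -0.9996, 0.0], [-0.9996, 0.0298, -0.0001], [0.0001, -0.0, -1.0]] 178.29129771425974 0.059507465501327295
```

View pics/over.png

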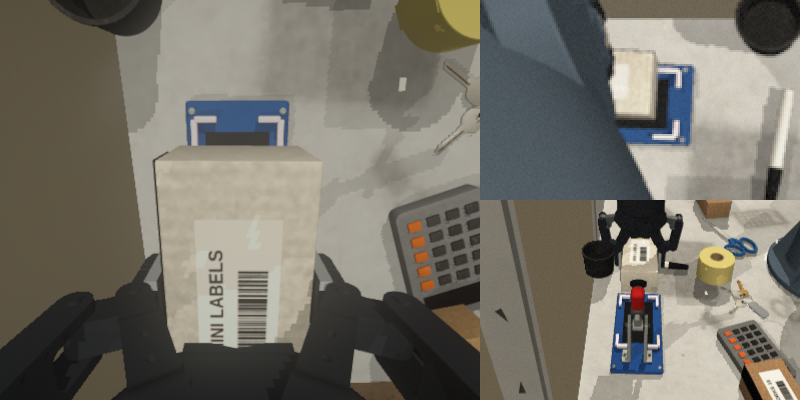

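The wrist view shows the near brackets' outer corners at crop (192,117) and (286,117). Their middle column agrees with the carton's within 1 px, and the foot is well clear of the gripper. Next I lower the carton.

Request:
jog_arm([
  [[0,0,0.02,0,1],[0,0,0.045,0,1],[0,0,0.07,0,1],[0,0,0.095,0,1],[0,0,0.115,0,1],[0,0,0.13,0,1],[0,0,0.14,0,1],[0,0,0.148,0,1],[0,0,0.155,0,1],[0,0,0.16,0,1],[0,0,0.163,0,1],[0,0,0.165,0,1],[0,0,0.165,0,1],[0,0,0.165,0,1]],
])

```text
clock: 6.67
tool_pos: [0.4491, 0.1734, 0.1901]
orientation: [[-0.028, -1.0, 0.0], [-1.0, 0.028, 0.0], [-0.0, -0.0, -1.0]]
ft_force: [0.3, 0.2, -1.2]
grip_width: 0.0592
finger_force: 65.2
```

Request:
jog_arm([
  [[0,0,0.0007,0,1],[0,0,0.0013,0,1],[0,0,0.002,0,1],[0,0,0.002,0,1],[0,0,0.002,0,1]],
])

```text
clock: 7.08
tool_pos: [0.449, 0.1733, 0.1883]
orientation: [[-0.028, -1.0, 0.0], [-1.0, 0.028, 0.0], [-0.0, -0.0, -1.0]]
ft_force: [-0.1, 0.2, -0.5]
grip_width: 0.0594
finger_force: 65.2
```

Request:
jog_arm([
  [[0,0,0.0007,0,1],[0,0,0.0013,0,1],[0,0,0.0013,0,1],[0,0,0.0013,0,1]],
])

```text
clock: 7.42
tool_pos: [0.449, 0.1733, 0.188]
orientation: [[-0.028, -1.0, 0.0], [-1.0, 0.028, 0.0], [-0.0, -0.0, -1.0]]
ft_force: [-5.4, -3.1, 14.3]
grip_width: 0.0592
finger_force: 66.8
```

The carton touches the floor at TCP 0.188, as predicted. Next I release and lift off.

Request:
jog_arm([
  [[0,0,0,0,0.2],[0,0,0,0,0],[0,0,0,0,0],[0,0,0,0,0],[0,0,0,0,0],[0,0,-0.02,0,0],[0,0,-0.06,0,0],[0,0,-0.11,0,0],[0,0,-0.16,0,0],[0,0,-0.2,0,0],[0,0,-0.24,0,0],[0,0,-0.28,0,0],[0,0,-0.28,0,0],[0,0,-0.28,0,0]],
])

```text
clock: 8.58
tool_pos: [0.4494, 0.1735, 0.3987]
orientation: [[-0.028, -1.0, 0.003], [-1.0, 0.028, 0.001], [-0.001, -0.003, -1.0]]
ft_force: [1.1, -0.7, -1.4]
grip_width: 0.0851
finger_force: 0.0
```

```bash
python3 - <<'E'
from h import *
o=get_obs();print(np.round(o['tool_pos'],4),np.round(o['ft_force'],2),o['clock'])
R=np.array([[np.cos(-.028),-np.sin(-.028),0],[np.sin(-.028),np.cos(-.028),0],[0,0,1]]);c=np.array([.4486,.1712,0])
f,K,M=cap('wrist');s=cap('side');pickle.dump(((f,K,M),s),open('w3.pkl','wb'))
f=f.copy();h=s[0].copy()
for x in(-.03,.03):
    for y in(-.055,.055):
        p=c+R@np.array([x,y,.054])
        for im,k,m in((f,K,M),(h,s[1],s[2])): cv2.circle(im,tuple(int(round(v)) for v in proj(k,m,p)),1,(255,0,0),-1)
# lever grip sides and tip predicted for theta 2.0, 2.15
for th in(2.0,2.15):
    for r,col in((.165,(0,255,0)),(.103,(255,255,0))):
        p=c+R@np.array([0,.085-r*np.cos(th),.09+r*np.sin(th)]);u=proj(s[1],s[2],p);print(th,r,u);cv2.circle(h,tuple(int(round(v)) for v in u),1,col,-1)
im=np.zeros((600,800,3),np.uint8);im[:400,:480]=f[:,80:560];im[:,480:]=cv2.resize(h[220:370,280:360],(320,600),interpolation=cv2.INTER_CUBIC);save('rel',im)
E
```

```text
[0.4494 0.1735 0.3987] [ 1.07 -0.7  -1.4 ] 8.5833
2.0 0.165 [318.87521094 244.49852034]
2.0 0.103 [318.64392665 262.07942314]
2.15 0.165 [318.40908737 262.99299907]
2.15 0.103 [318.38082154 272.62286786]
```

View pics/rel.png

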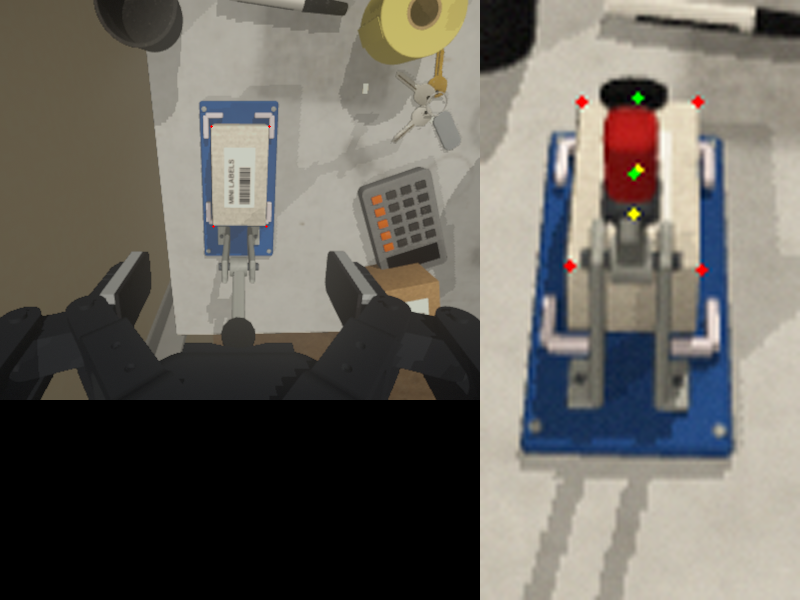

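The wrist view shows the carton seated squarely between the brackets, its lid on the predicted corners (red dots) and the fingers open clear of it. In the side view the red grip spans crop rows 107 to 200, so the lever is near 2.0 rad. I'll move behind the lever (+y side) with the gripper shut.

Request:
jog_arm([
  [[0,0,-0.045,0,0.5],[0,0,-0.087,0,1],[0,0,-0.087,0,1],[-0.04,0,-0.087,0,1],[-0.08,0,-0.087,0,1],[-0.13,0,-0.087,0,1],[-0.18,0,-0.087,0,1],[-0.23,0,-0.087,0,1],[-0.27,0,-0.087,0,1],[-0.297,0,-0.087,0,1],[-0.297,0,-0.087,0,1],[-0.297,0,-0.05,0,1],[-0.297,0,-0.01,0,1],[-0.297,0,0.02,0,1],[-0.297,0,0.04,0,1],[-0.297,0,0.04,0,1],[-0.297,0,0.04,0,1]],
])

```text
clock: 10.1
tool_pos: [0.4551, 0.3954, 0.3666]
orientation: [[-0.028, -1.0, -0.002], [-1.0, 0.028, -0.002], [0.002, 0.002, -1.0]]
ft_force: [-0.3, -0.5, 0.3]
grip_width: -0.0002
finger_force: 0.0
```

```bash
python3 - <<'E'
from h import *
o=get_obs();print(np.round(o['tool_pos'],4),np.round(o['orientation'],3).tolist(),np.round(o['ft_force'],2),o['clock'],o['grip_width'])
f=cap('wrist')[0];s=cap('side')[0]
im=np.zeros((400,800,3),np.uint8);im[:,:480]=f[:,80:560];im[:,480:]=s[150:350,230:390].repeat(2,0).repeat(2,1);save('beh',im)
E
```

```text
[0.4551 0.3954 0.3666] [[-0.028, -1.0, -0.002], [-1.0, 0.028, -0.002], [0.002, 0.002, -1.0]] [-0.34 -0.54  0.3 ] 10.1 -0.00023258452593717213
```

View pics/beh.png

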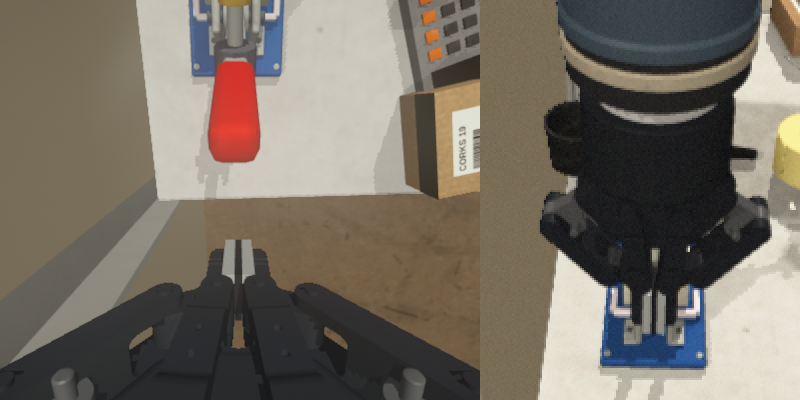

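The fingers are in line with the red grip, whose tip is at crop (235,160) while the fingers are at column 238. I'll push the lever over the top along its arc.

Request:
jog_arm([
  [[0.018,0,-0.003,0,1],[0.038,0,-0.007,0,1],[0.055,0,-0.011,0,1],[0.071,0,-0.015,0,1],[0.085,0,-0.021,0,1],[0.098,0,-0.026,0,1],[0.111,0,-0.032,0,1],[0.125,0,-0.038,0,1],[0.138,0,-0.043,0,1],[0.151,0,-0.047,0,1],[0.165,0,-0.0485,0,1],[0.178,0,-0.0485,0,1],[0.193,0,-0.0475,0,1],[0.205,0,-0.046,0,1],[0.218,0,-0.043,0,1],[0.229,0,-0.04,0,1],[0.229,0,-0.04,0,1],[0.229,0,-0.04,0,1]],
])

```text
clock: 11.7
tool_pos: [0.4504, 0.2237, 0.3972]
orientation: [[-0.029, -1.0, -0.0], [-1.0, 0.029, -0.001], [0.001, 0.0, -1.0]]
ft_force: [0.9, 0.7, 0.0]
grip_width: 0.0
finger_force: 0.0
```

```bash
python3 - <<'E'
from h import *
o=get_obs();p=np.array(o['tool_pos'])-[.4486,.1712,0];c,s=np.cos(.028),np.sin(.028)
print('stand',(c*p[0]-s*p[1]).round(4),(s*p[0]+c*p[1]).round(4),'tip z',p[2]-.173,np.round(o['ft_force'],2),o['clock'])
f,K,M=cap('wrist');pickle.dump((f,K,M),open('w4.pkl','wb'));save('w4',f)
E
```

```text
stand 0.0003 0.0526 tip z 0.22417266409659475 [0.87 0.66 0.01] 11.7
```

View pics/w4.png

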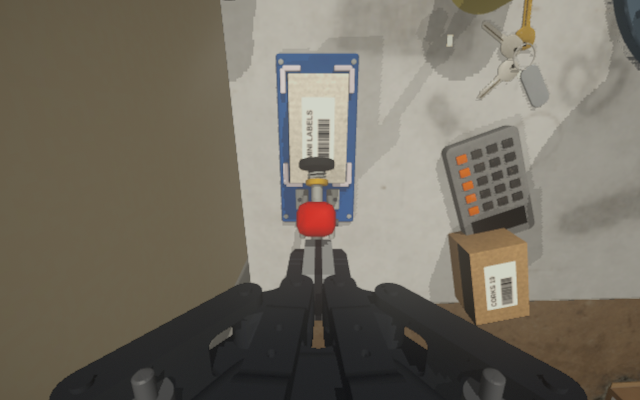

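The lever is following: the red grip is at (317,218) with the fingers right behind it, the foot is at (317,163) still well above the lid, and the carton sits square. I'll continue down to about 0.3 rad.

Request:
jog_arm([
  [[0.017,0,0.007,0,1],[0.034,0,0.0155,0,1],[0.05,0,0.0255,0,1],[0.0645,0,0.037,0,1],[0.0715,0,0.0435,0,1],[0.078,0,0.05,0,1],[0.084,0,0.057,0,1],[0.09,0,0.064,0,1],[0.094,0,0.07,0,1],[0.098,0,0.0755,0,1],[0.102,0,0.0815,0,1],[0.1055,0,0.0875,0,1],[0.108,0,0.0915,0,1],[0.11,0,0.0957,0,1],[0.112,0,0.1,0,1],[0.1137,0,0.1043,0,1],[0.1155,0,0.1087,0,1],[0.1172,0,0.113,0,1],[0.1172,0,0.113,0,1],[0.1172,0,0.113,0,1]],
])

```text
clock: 13.42
tool_pos: [0.4478, 0.1364, 0.3124]
orientation: [[-0.028, -1.0, -0.001], [-1.0, 0.028, -0.0], [0.0, 0.001, -1.0]]
ft_force: [0.7, 0.3, 0.1]
grip_width: -0.0
finger_force: 0.0
```

```bash
cat > st.py <<'E'
from h import *
o=get_obs();p=np.array(o['tool_pos'])-[.4486,.1712,0];c,s=np.cos(.028),np.sin(.028)
print('stand',(c*p[0]-s*p[1]).round(4),(s*p[0]+c*p[1]).round(4),'tip z',(p[2]-.173).round(4),np.round(o['ft_force'],2),np.round(o['wrist_torque'],2),o['clock'])
E
python3 st.py; python3 - <<'E'
from h import *
f,K,M=cap('wrist');pickle.dump((f,K,M),open('w5.pkl','wb'))
hsv=cv2.cvtColor(f,cv2.COLOR_RGB2HSV);m=cv2.inRange(hsv,(0,150,80),(8,255,255))|cv2.inRange(hsv,(172,150,80),(180,255,255))
k,l,st,ce=cv2.connectedComponentsWithStats(m);print([(st[i].tolist()) for i in range(1,k) if st[i,4]>100])
E
```

```text
stand 0.0002 -0.0348 tip z 0.1394 [0.74 0.34 0.08] [-0.02  0.01  0.05] 13.4167
[[299, 184, 35, 65, 1799]]
```

```bash
python3 - <<'E'
from h import *
f,K,M=pickle.load(open('w5.pkl','rb'))
c,s=np.cos(-.028),np.sin(-.028);R=np.array([[c,-s,0],[s,c,0],[0,0,1]]);o=np.array([.4486,.1712,0])
for th in(.1,.15,.2,.25,.3,.35):
    P=lambda x,r,h:o+R@np.array([x,.085-r*np.cos(th)+h*np.sin(th),.09+r*np.sin(th)+h*np.cos(th)])
    print(th,[proj(K,M,P(x,r,h)).round(1).tolist() for x,r,h in((-.009,.165,.008),(.009,.165,.008),(0,.165,-.008))])
g=cv2.cvtColor(f,cv2.COLOR_RGB2HSV)
print([f[r,317].tolist() for r in range(178,200,2)])
for r in(186,192,200,210):
    x=np.where((f[r,:,0]>100)&(f[r,:,1]<60))[0];print(r,x.min(),x.max())
E
```

```text
0.1 [[334.6, 166.0], [302.9, 166.0], [318.7, 158.7]]
0.15 [[335.4, 171.4], [302.2, 171.4], [318.7, 162.0]]
0.2 [[336.2, 178.0], [301.5, 178.0], [318.8, 166.3]]
0.25 [[337.1, 186.0], [300.7, 186.0], [318.8, 171.8]]
0.3 [[338.0, 195.5], [299.8, 195.5], [318.8, 178.5]]
0.35 [[338.9, 206.7], [299.0, 206.7], [318.9, 186.5]]
[[171, 163, 144], [178, 170, 152], [205, 206, 186], [166, 78, 68], [179, 56, 49], [184, 56, 48], [189, 55, 47], [195, 56, 48], [203, 58, 48], [209, 60, 49], [209, 63, 52]]
186 303 328
192 300 332
200 299 333
210 299 332
```

```bash
python3 - <<'E'
from h import *
f,K,M=pickle.load(open('w4.pkl','rb'))
c,s=np.cos(-.028),np.sin(-.028);R=np.array([[c,-s,0],[s,c,0],[0,0,1]]);o=np.array([.4486,.1712,0])
P=lambda th,x,r,h:o+R@np.array([x,.085-r*np.cos(th)+h*np.sin(th),.09+r*np.sin(th)+h*np.cos(th)])
g=f.max(2)
for r in range(152,176,2): 
    x=np.where(g[r,296:340]<70)[0]; print(r,(x.min()+296,x.max()+296) if len(x) else None)
x=[(r,int(f[r,317,0]),int(f[r,317,1])) for r in range(176,245,3)];print(x)
for th in(1.15,1.2,1.25,1.3):
    print(th,'tip',[proj(K,M,P(th,0,.165,h)).round(1).tolist() for h in(.008,-.008)],[ (d,proj(K,M,P(th,0,.098,-d)).round(1)[1],proj(K,M,P(th,.013,.085,-d)).round(1).tolist()) for d in(.026,.034,.042,.05)])
E
```

```text
152 None
154 None
156 None
158 None
160 None
162 None
164 None
166 (np.int64(300), np.int64(333))
168 (np.int64(302), np.int64(331))
170 (np.int64(309), np.int64(324))
172 None
174 None
[(176, 139, 138), (179, 199, 162), (182, 196, 160), (185, 128, 126), (188, 169, 168), (191, 169, 168), (194, 170, 168), (197, 170, 168), (200, 166, 163), (203, 178, 54), (206, 199, 55), (209, 207, 57), (212, 210, 58), (215, 210, 59), (218, 209, 57), (221, 206, 56), (224, 203, 53), (227, 194, 53), (230, 179, 54), (233, 162, 52), (236, 126, 78), (239, 95, 91), (242, 63, 55)]
1.15 tip [[319.3, 220.7], [319.3, 184.7]] [(0.026, np.float64(175.8), [300.8, 179.5]), (0.034, np.float64(164.2), [300.8, 168.6]), (0.042, np.float64(152.8), [300.9, 157.8]), (0.05, np.float64(141.4), [301.0, 147.1])]
1.2 tip [[319.3, 239.6], [319.3, 203.1]] [(0.026, np.float64(182.7), [300.6, 185.1]), (0.034, np.float64(170.8), [300.7, 174.0]), (0.042, np.float64(159.1), [300.7, 162.9]), (0.05, np.float64(147.4), [300.7, 151.9])]
1.25 tip [[319.3, 258.5], [319.3, 221.8]] [(0.026, np.float64(189.8), [300.5, 190.9]), (0.034, np.float64(177.8), [300.5, 179.6]), (0.042, np.float64(165.8), [300.5, 168.4]), (0.05, np.float64(153.8), [300.5, 157.1])]
1.3 tip [[319.3, 277.1], [319.3, 240.8]] [(0.026, np.float64(197.1), [300.4, 196.9]), (0.034, np.float64(185.0), [300.4, 185.5]), (0.042, np.float64(172.9), [300.3, 174.1]), (0.05, np.float64(160.7), [300.3, 162.7])]
```

From the last wrist picture I get a lever angle of 1.20 rad (red rows 202 to 237) and a foot underside about 42 mm from the line. That puts contact near θ≈0.08, tip z≈0.109 (±5 mm). I'll approach to 0.120 slowly to get a moving baseline force.

Request:
jog_arm([
  [[0.001,0,0.003,0,1],[0.002,0,0.006,0,1],[0.003,0,0.009,0,1],[0.004,0,0.012,0,1],[0.005,0,0.015,0,1],[0.0055,0,0.0165,0,1],[0.006,0,0.018,0,1],[0.006,0,0.019,0,1],[0.0065,0,0.02,0,1],[0.007,0,0.021,0,1],[0.007,0,0.022,0,1],[0.007,0,0.023,0,1],[0.008,0,0.024,0,1],[0.008,0,0.025,0,1],[0.008,0,0.026,0,1]],
])

```text
clock: 14.72
tool_pos: [0.4477, 0.1303, 0.293]
orientation: [[-0.028, -1.0, -0.0], [-1.0, 0.028, -0.0], [0.0, 0.0, -1.0]]
ft_force: [0.0, -0.5, 2.1]
grip_width: -0.0002
finger_force: 1.0
```

```bash
python3 st.py
```

```text
stand 0.0003 -0.0409 tip z 0.12 [ 0.01 -0.48  2.1 ] [-0.24 -0.03 -0.03] 14.7167
```

Request:
jog_arm([
  [[0,0,0.0007,0,1],[0,0,0.0013,0,1],[0.001,0,0.002,0,1],[0.001,0,0.0027,0,1]],
])

```text
clock: 15.05
tool_pos: [0.4477, 0.1297, 0.291]
orientation: [[-0.028, -1.0, -0.0], [-1.0, 0.028, 0.0], [-0.0, 0.0, -1.0]]
ft_force: [-0.0, 0.3, 0.8]
grip_width: -0.0002
finger_force: 1.0
```

Request:
jog_arm([
  [[0,0,0.0007,0,1],[0,0,0.0013,0,1],[0,0,0.002,0,1],[0.001,0,0.0027,0,1]],
])

```text
clock: 15.38
tool_pos: [0.4477, 0.129, 0.289]
orientation: [[-0.028, -1.0, -0.0], [-1.0, 0.028, 0.0], [-0.0, 0.0, -1.0]]
ft_force: [-0.4, 1.8, 1.1]
grip_width: 0.0
finger_force: 0.9
```

```bash
python3 st.py
```

```text
stand 0.0003 -0.0422 tip z 0.116 [-0.36  1.83  1.12] [ 0.31  0.02 -0.01] 15.3833
```

Request:
jog_arm([
  [[0,0,0.0007,0,1],[0,0,0.0013,0,1],[0,0,0.002,0,1],[0.001,0,0.0027,0,1]],
])

```text
clock: 15.72
tool_pos: [0.4477, 0.1283, 0.287]
orientation: [[-0.028, -1.0, 0.0], [-1.0, 0.028, 0.0], [-0.0, 0.0, -1.0]]
ft_force: [-0.7, 1.4, 1.5]
grip_width: 0.0004
finger_force: 0.9
```

```bash
python3 st.py
```

```text
stand 0.0003 -0.0429 tip z 0.114 [-0.67  1.38  1.48] [ 0.39 -0.01  0.02] 15.7167
```

Request:
jog_arm([
  [[0,0,0.0007,0,1],[0,0,0.0013,0,1],[0,0,0.002,0,1],[0,0,0.0027,0,1]],
])

```text
clock: 16.05
tool_pos: [0.4477, 0.1281, 0.2849]
orientation: [[-0.028, -1.0, -0.0], [-1.0, 0.028, -0.0], [0.0, 0.0, -1.0]]
ft_force: [0.1, -0.1, 1.7]
grip_width: -0.0004
finger_force: 1.0
```

```bash
python3 st.py
```

```text
stand 0.0003 -0.0431 tip z 0.1119 [ 0.07 -0.12  1.71] [-0.3  -0.04  0.03] 16.05
```

Request:
jog_arm([
  [[0,0,0.0007,0,1],[0,0,0.0013,0,1],[0,0,0.002,0,1],[0,0,0.0027,0,1]],
])

```text
clock: 16.38
tool_pos: [0.4477, 0.1281, 0.2829]
orientation: [[-0.028, -1.0, -0.0], [-1.0, 0.028, -0.0], [0.0, 0.0, -1.0]]
ft_force: [-0.1, -1.6, 2.0]
grip_width: -0.0001
finger_force: 1.3
```

Request:
jog_arm([
  [[0,0,0.0007,0,1],[0,0,0.0013,0,1],[0,0,0.002,0,1]],
])

```text
clock: 16.63
tool_pos: [0.4477, 0.1281, 0.2815]
orientation: [[-0.028, -1.0, 0.0], [-1.0, 0.028, -0.0], [0.0, -0.0, -1.0]]
ft_force: [-0.6, -2.5, 4.6]
grip_width: 0.0001
finger_force: 1.8
```

Request:
jog_arm([
  [[0,0,0.0007,0,1],[0,0,0.0013,0,1]],
])

```text
clock: 16.8
tool_pos: [0.4478, 0.1281, 0.2805]
orientation: [[-0.028, -1.0, 0.0], [-1.0, 0.028, -0.0], [0.0, -0.0, -1.0]]
ft_force: [0.4, -2.6, 5.3]
grip_width: -0.0002
finger_force: 2.2
```

Contact shows clearly: pad force is 1.0 free, then 1.3, 1.8 and 2.2 over the last 3 to 3.5 mm, and Fz rises from about 2 to 5.3 N. That makes the foot about 3.5 to 4.8 N, so I stop and lift straight off.

Request:
jog_arm([
  [[0,0,-0.003,0,1],[0,0,-0.01,0,1],[0,0,-0.03,0,1],[0,0,-0.07,0,1],[0,0,-0.12,0,1],[0,0,-0.17,0,1],[0.03,0,-0.2,0,1],[0.07,0,-0.2,0,1],[0.12,0,-0.2,0,1],[0.17,0,-0.2,0,1],[0.22,0,-0.2,0,1],[0.27,0,-0.2,0,1],[0.3,0,-0.2,0,1],[0.3,0,-0.2,0,1],[0.3,0,-0.2,0,1]],
])

```text
clock: 18.05
tool_pos: [0.4412, -0.0975, 0.4308]
orientation: [[-0.031, -1.0, 0.0], [-1.0, 0.031, 0.0], [-0.0, -0.0, -1.0]]
ft_force: [-0.2, 0.3, 0.3]
grip_width: 0.0
finger_force: 0.0
```

```bash
python3 - <<'E'
from h import *
g=cap('top');s=cap('side');pickle.dump((g,s),open('end.pkl','wb'));im=np.zeros((400,800,3),np.uint8)
im[:,:400]=cv2.resize(g[0][180:280,190:290],(400,400),interpolation=cv2.INTER_CUBIC);im[:,400:]=cv2.resize(s[0][240:340,270:370],(400,400),interpolation=cv2.INTER_CUBIC);save('end',im)
print(get_obs()['tool_pos'])
E
```

```text
[ 0.44139975 -0.09616517  0.4306762 ]
```

View pics/end.png

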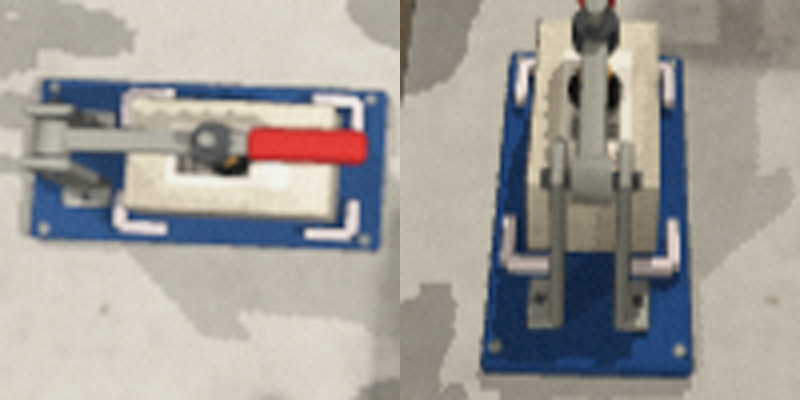

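The lever lies level over the carton, with the foot down on the lid at left crop (225,160). The carton is square within the brackets and the arm is clear, so I hand the job in.

```bash
python3 -c "
from h import *
print(workorder.sign_off())"
```

```text
the job is handed in; nothing more can be done
None
```

I handed the job in: the carton sits upright in the cradle, with the clamp foot bearing on its lid at an estimated 3.5 to 5 N (inferred from the pressing force). The pot and marker were not touched, and no verdict was returned.

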